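# Empty the sample pan into the tray and put it back on the scale

## Task

Take the weighed steel pan off the scale and tip it over the grey tray so that all four bushings end up inside the tray. Then stand the empty pan upright again with its whole base on the scale's plate and let go of it, leaving the calibration weight, the hand gauge and the jar where they are.

Things in the scene. Friction and masses are not known exactly. Their poses are not given: they have to be found in the camera images.
- pan: Loose round steel pan, open on top, 62 mm high, flaring from an 84 mm base to a 124 mm rim, wall 4 mm, floor 5 mm, 0.25 kg; holds the bushings. Origin: centre of its underside, z up. A round black handle, 18 mm thick, sticks out level along its -x to 165 mm from the pan's axis, centre line 48 mm above the underside. Starts upright on the scale, handle roughly towards the robot.
- handle (a point): Point on the centre line of the pan's handle at which to grip it, 115 mm from the pan's axis; axes as the pan's.
- rim (a point): Centre of the pan's mouth, 62 mm above its underside; axes as the pan's.
- scale: Fixed cream bench scale, housing 250 mm (x) by 190 mm (y), 38 mm high, with a square steel plate on top; the housing reaches 155 mm to its -x (control panel) and 95 mm to its +x. Origin on the bench under the plate's centre. It may be on the left or on the right.
- plate (a point): Centre of the top face of the scale's plate (170 by 170 mm, 50 mm above the bench); axes as the scale's.
- tray: Fixed grey open rectangular tray, outside 220 mm (x) by 220 mm (y), 60 mm high, walls and floor 5 mm; empty at the start. Origin: centre of its underside on the bench. On the other side from the scale.
- bush0: One of four alike flanged aluminium bushings, 28 mm long, flange 25 mm and barrel 21 mm in diameter, 30 g, loose in the pan. Origin: centre of the flange's outer face, z along its axis.
- bush1: One of four alike flanged aluminium bushings, 28 mm long, flange 25 mm and barrel 21 mm in diameter, 30 g, loose in the pan. Origin: centre of the flange's outer face, z along its axis.
- bush2: One of four alike flanged aluminium bushings, 28 mm long, flange 25 mm and barrel 21 mm in diameter, 30 g, loose in the pan. Origin: centre of the flange's outer face, z along its axis.
- bush3: One of four alike flanged aluminium bushings, 28 mm long, flange 25 mm and barrel 21 mm in diameter, 30 g, loose in the pan. Origin: centre of the flange's outer face, z along its axis.
- bush0_mid (a point): Middle of bush0, 14 mm along its axis from its origin.
- bush1_mid (a point): Middle of bush1, 14 mm along its axis from its origin.
- bush2_mid (a point): Middle of bush2, 14 mm along its axis from its origin.
- bush3_mid (a point): Middle of bush3, 14 mm along its axis from its origin.
- weight: Bystander: loose steel calibration weight, a 56 mm cylinder with a knob, 80 mm high in all; origin at the centre of its underside.
- gauge: Bystander: loose hand-held force gauge lying flat, cream box 150 by 66 by 34 mm with a 40 mm steel rod out of its +x end; origin at the centre of its underside.
- jar: Bystander: loose white lidded jar, 68 mm in diameter, 85 mm high; origin at the centre of its underside.
Things that resemble listed ones, but are neither listed nor needed, are in the scene too. What is shaped like the bush1 but pink, purple or turquoise is not meant.

How it is judged:
On the way:
1. the pan is tipped well over (at least 70 degrees) above the tray (angle between pan's own z axis and vertical above 1.22 rad and horizontal distance between rim and tray below 0.2 m and z of rim in the frame of tray above 0.06 m), for 0.1 s.
At the end, for the whole second after the job is handed in: All four bushings' middles are inside the tray's walls, under 55 mm above its underside; the pan stands upright (0.08 rad) on the scale's plate (underside within 6 mm of its height), its axis within 45 mm of the plate's centre along both plate axes; all at rest (x of bush0_mid in the frame of tray between -0.105 and 0.105 m and y of bush0_mid in the frame of tray between -0.105 and 0.105 m and z of bush0_mid in the frame of tray between 0 and 0.055 m and x of bush1_mid in the frame of tray between -0.105 and 0.105 m and y of bush1_mid in the frame of tray between -0.105 and 0.105 m and z of bush1_mid in the frame of tray between 0 and 0.055 m and x of bush2_mid in the frame of tray between -0.105 and 0.105 m and y of bush2_mid in the frame of tray between -0.105 and 0.105 m and z of bush2_mid in the frame of tray between 0 and 0.055 m and x of bush3_mid in the frame of tray between -0.105 and 0.105 m and y of bush3_mid in the frame of tray between -0.105 and 0.105 m and z of bush3_mid in the frame of tray between 0 and 0.055 m and x of pan in the frame of plate between -0.045 and 0.045 m and y of pan in the frame of plate between -0.045 and 0.045 m and z of pan in the frame of plate between -0.006 and 0.006 m and angle between pan's own z axis and vertical below 0.08 rad and linear speed of pan below 0.02 m/s and linear speed of each of bush0, bush1, bush2, bush3 below 0.05 m/s); the robot touches nothing.
It fails at once if the weight is moved more than 30 mm (distance of weight from where it was at the start of the episode above 0.03 m).
It fails at once if the gauge is moved more than 30 mm (distance of gauge from where it was at the start of the episode above 0.03 m).
It fails at once if the jar is moved more than 30 mm (distance of jar from where it was at the start of the episode above 0.03 m).
It also fails if it takes over 54 s, if anything falls off the work surface, if the arm or the gripper's body presses on something with over 40 N, if the wrist force passes 120 N, or if a joint passes its speed limit or range.

## Robot

A 6-joint arm with a two-finger parallel gripper is mounted at the origin on the work surface. World frame = base frame: x ahead of the robot, y to its left, z up, the work surface at z = 0. Lengths are in m, angles in rad, forces in N, time in s.
With the tool pointing down it reaches from about 0.35 to 0.975 m from the base axis. Payload 7.1 kg.
Tool frame: the origin (TCP) lies midway between the tips of the shut fingers; the grasp point (between the pads) lies 19 mm behind it; z points along the fingers, y is the line along which they close (so a half turn about z gives the same grasp; the last joint's range is limited). The gripper opens to 88 mm and grips with 3 to 60 N. Pads are 20 mm wide; open, the fingers measure 115 mm over their backs; the gripper's body (75 mm by 178 mm) begins 61 mm behind the grasp point.
Start: joints at [-1.238, 0.423, 1.63, -0, 1.089, -0.019], TCP at [0.215, -0.587, 0.223] pointing down, gripper open.
Joint ranges: [-3, 3], [-0.9, 2.11], [0.09, 2.58], [-1.31, 4.45], [0.11, 2.69], [-2.54, 2.54]. Speed limits (rad/s): [2.39, 2.39, 3.01, 3.14, 3.14, 3.14].

## Interface

Orientations are given as a unit quaternion [w, x, y, z].
In Python, from station import move_pose, movel, movej, command_gripper, wait, inverse_kinematics, read_camera, camera_info, MotionError, job_done, get_time, get_joint_pos, get_qvel, get_effort, get_tcp_pos, get_ee_rot, get_ft_force, get_ft_torque, get_grip_width, get_finger_force gives the robot as it stands. Calls block until the motion is done:
- move_pose(position, orientation): joint-space move of the TCP to a pose.
- movel(position, frame=None, v=0.15, until_force=None): straight line of the TCP; frame=None keeps the orientation; v is the mean speed in m/s. With until_force (N) it stops when the force on the tool has changed by that much, and returns True; else False.
- movej(angles): joint-space move.
- command_gripper(opening): opening from 0.0 (shut) to 1.0 (fully open); the grip force is fixed at half the most; returns when the fingers have stopped.
- wait(seconds).
- inverse_kinematics(position, orientation): joint angles nearest the present ones, or None.
- read_camera(name): name is "side" or "top" or "wrist"; returns the picture (384x512x3 uint8, red, green, blue); there is no depth.
- camera_info(name): a dict with "intrinsics" (3x3 intrinsics, pixels), "dist" ([k1, k2, p1, p2, k3] as OpenCV has them; the pictures are not rectified), "T" (4x4, takes a point from camera to world coordinates); the wrist camera has in their place "tool_from_camera" (4x4, takes a point from camera to tool coordinates, whose origin is the TCP and whose axes are the flange's). Camera axes: x right, y up, looking along -z (the intrinsics and any distortion apply to the point x, -y, -z); pixel columns grow to the right and rows downward; lengths in m; the calibration is good to about 2 mm. A picture is of the moment at which its call begins: read the wrist's pose just before it. camera_info takes no time and is no camera call.
A pose or a line that the arm cannot do raises MotionError and nothing moves.
- job_done(): hands the job in; it is judged then, once.
Readings, each from a call of its own:
- get_time(): time.
- get_joint_pos(): joint angles.
- get_qvel(): joint speeds.
- get_effort(): joint torques, N m.
- get_tcp_pos(): TCP position.
- get_ee_rot(): TCP orientation.
- get_ft_force(): force on the tool from outside, world axes, zero at the start.
- get_ft_torque(): the same for the moment, N m.
- get_grip_width(): opening from 0.0 (shut) to 1.0 (fully open).
- get_finger_force(): force on a finger pad.
Only numpy, scipy, OpenCV 4.12 (cv2) and the standard library are available. Lean on these libraries where they do the work, as an engineer would, in place of code of your own. Each camera call takes 0.05 s, during which the arm holds its last target. There are 200 camera calls.

## Working session

There is one attempt and no reset: what is moved stays moved. The work goes in short steps, each a Python script; the robot and the scene stay as the last script left them, time stands still between calls to the robot, and variables do not carry over. Pictures are saved under pics/ and viewed, at most 10 in all, crops included, and the job is handed in when it is done.

```bash
mkdir -p pics; ls
python3 - <<'E'
from station import *
import cv2,numpy as np
np.set_printoptions(precision=4,suppress=True)
for n in ("top","side"):
    im=read_camera(n); cv2.imwrite(f"pics/{n}0.png",im[:,:,::-1]); i=camera_info(n); print(n,i["intrinsics"],i["dist"],i["T"])
print(camera_info("wrist"),get_tcp_pos(),get_ee_rot(),get_time())
E
```

```text
pics
top [[365.9601   0.     260.4646]
 [  0.     365.9601 194.7413]
 [  0.       0.       1.    ]] [-0.0817  0.      0.      0.      0.    ] [[ 0.0129  0.9967 -0.0801  0.5168]
 [-0.9998  0.0142  0.0161 -0.1174]
 [ 0.0172  0.0798  0.9967  1.1744]
 [ 0.      0.      0.      1.    ]]
side [[353.4695   0.     258.2882]
 [  0.     353.4695 194.18  ]
 [  0.       0.       1.    ]] [0.0004 0.     0.     0.     0.    ] [[-0.9737  0.1533 -0.1683  0.4437]
 [-0.2277 -0.6516  0.7236  0.474 ]
 [ 0.0012  0.7429  0.6694  0.6481]
 [ 0.      0.      0.      1.    ]]
{'intrinsics': array([[265.7915,   0.    , 252.8559],
       [  0.    , 265.7915, 192.1707],
       [  0.    ,   0.    ,   1.    ]]), 'dist': array([-0.0339,  0.    ,  0.    ,  0.    ,  0.    ]), 'tool_from_camera': array([[ 0.0007,  0.9541,  0.2995,  0.0826],
       [ 1.    , -0.0009,  0.0006, -0.0002],
       [ 0.0008,  0.2995, -0.9541, -0.164 ],
       [ 0.    ,  0.    ,  0.    ,  1.    ]])} [ 0.2152 -0.5862  0.222 ] [-0.0007  0.9846  0.175  -0.0001] 0.1
```

View pics/top0.png

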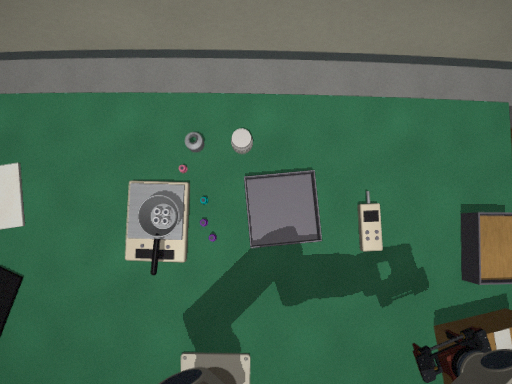

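View pics/side0.png

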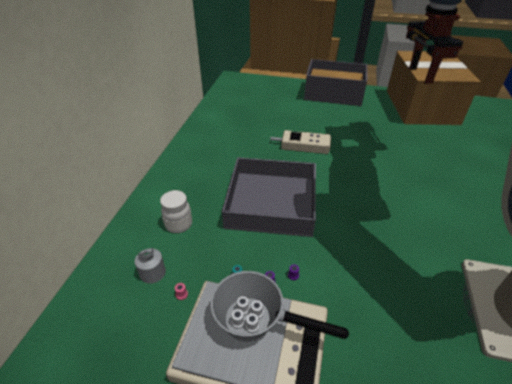

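The top view shows the scale on the left (cols 126-189, rows 181-262), with the pan centred near (160,215) and its handle tip at (154,273). The tray spans (246-320, 171-246), the jar is at (241,140), the weight at (194,141) and the gauge at (371,226). The side view confirms this, with four bushings in the pan.

```bash
cat > h.py <<'E'
from station import *
import cv2,numpy as np
from scipy.spatial.transform import Rotation as R
np.set_printoptions(precision=4,suppress=True)
def camT(n):
    i=camera_info(n)
    return i,(i["T"] if n!="wrist" else None)
def px2pt(n,uv,z,T=None):
    i,T0=camT(n); T=T0 if T is None else T
    p=cv2.undistortPoints(np.float64(uv).reshape(-1,1,2),i["intrinsics"],i["dist"])[:,0]
    d=np.c_[p[:,0],-p[:,1],-np.ones(len(p))]@T[:3,:3].T
    return T[:3,3]+d*((z-T[2,3])/d[:,2])[:,None]
def pt2px(n,P,T=None):
    i,T0=camT(n); T=T0 if T is None else T
    q=(np.atleast_2d(P)-T[:3,3])@T[:3,:3]*[1,-1,-1]
    return cv2.projectPoints(q,np.zeros(3),np.zeros(3),i["intrinsics"],i["dist"])[0][:,0]
def wristT():
    w=get_ee_rot(); T=np.eye(4); T[:3,:3]=R.from_quat([w[1],w[2],w[3],w[0]]).as_matrix(); T[:3,3]=get_tcp_pos()
    return T@camera_info("wrist")["tool_from_camera"]
def quat(M):
    q=R.from_matrix(M).as_quat(); return [q[3],q[0],q[1],q[2]]
E
python3 - <<'E'
from h import *
im=cv2.imread("pics/top0.png"); hsv=cv2.cvtColor(im,cv2.COLOR_BGR2HSV)
green=cv2.inRange(hsv,(60,90,0),(90,255,255))
ng=cv2.bitwise_not(green)
def comp(mask,c,what):
    n,l,s,ce=cv2.connectedComponentsWithStats(mask,connectivity=4); k=l[c[1],c[0]]; m=np.uint8(l==k)*255; print(what,s[k]); return m
gray=cv2.cvtColor(im,cv2.COLOR_BGR2GRAY)
# tray
m=comp(ng,(283,210),"tray"); c=max(cv2.findContours(m,0,1)[0],key=cv2.contourArea)
b=cv2.boxPoints(cv2.minAreaRect(c)); print(b)
ap=cv2.approxPolyDP(c,8,True)[:,0]; print("poly",ap); P=px2pt("top",ap,.06); print(P)
# scale: housing+plate
m=comp(ng,(135,190),"scale"); m2=cv2.morphologyEx(m,cv2.MORPH_OPEN,np.ones((15,15)))
c=max(cv2.findContours(m2,0,1)[0],key=cv2.contourArea); ap=cv2.approxPolyDP(c,6,True)[:,0]; print("scale",ap); print(px2pt("top",ap,.038))
# handle
bl=cv2.inRange(gray,0,40)&m; ys,xs=np.where(bl[262:280,140:170]); print("tip",xs.min()+140,xs.max()+140,ys.max()+262, xs.mean()+140)
for r in range(232,275,2):
    x=np.where(gray[r,145:175]<45)[0]+145; print(r,x.min() if len(x) else None,x.max() if len(x) else None, end="; ")
cv2.imwrite("pics/crop.png",cv2.resize(im[170:280,115:330],None,fx=3.6,fy=3.6,interpolation=cv2.INTER_CUBIC))
E
```

```text
tray [ 244  170   78   79 5218]
[[242.5251 175.8692]
 [314.5876 168.4782]
 [322.0072 240.8198]
 [249.9447 248.2108]]
poly [[314 170]
 [244 176]
 [251 248]
 [321 240]]
[[ 0.6853 -0.2997  0.06  ]
 [ 0.6633 -0.0842  0.06  ]
 [ 0.4444 -0.1089  0.06  ]
 [ 0.4708 -0.3215  0.06  ]]
scale [ 125  180   65   95 5103]
scale [[129 181]
 [125 259]
 [185 261]
 [189 183]]
[[0.6455 0.2776 0.038 ]
 [0.4026 0.2811 0.038 ]
 [0.4002 0.094  0.038 ]
 [0.6417 0.0879 0.038 ]]
tip 151 156 274 153.66666666666666
232 None None; 234 156 158; 236 None None; 238 None None; 240 154 159; 242 154 158; 244 154 158; 246 153 158; 248 153 158; 250 145 172; 252 145 172; 254 145 172; 256 145 172; 258 152 172; 260 152 157; 262 152 157; 264 152 157; 266 151 156; 268 151 156; 270 151 156; 272 151 156; 274 152 155;
```

View pics/crop.png

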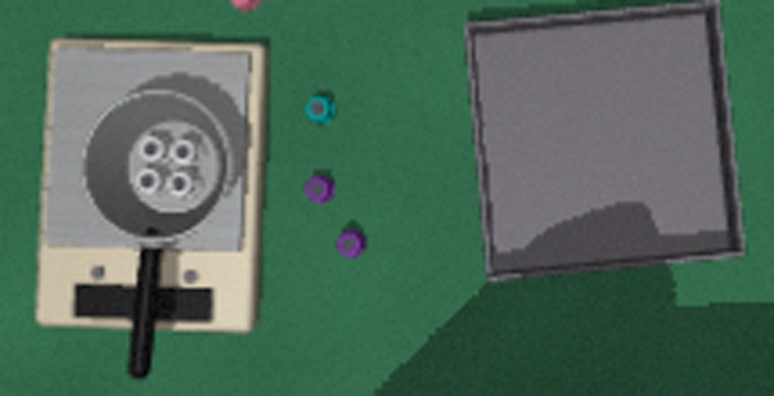

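Pan rim centre is near (158.1,216.1) and the handle tip near (153.7,274.5). Next I compute the poses and look for a feasible roll-pour by IK.

```bash
cat >> h.py <<'E'
rim=px2pt("top",[158.1,216.1],.112)[0]; tip=px2pt("top",[153.7,274.3],.098)[0]
PS=np.arctan2(*(rim-tip)[1::-1])        # pan yaw
TRAY=np.array([.566,-.2036,0]); D=.090
def Rz(a): return R.from_euler('z',a).as_matrix()
def Rx(a): return R.from_euler('x',a).as_matrix()
def tool(psi,phi,al,flip):
    """tool rotation for pan yaw psi, pan roll phi about its handle, grip roll al"""
    B=np.diag([1.,-1,-1])
    if flip: B=np.diag([-1.,1,-1])
    return Rz(psi)@Rx(phi+al)@B
def tcp(pan_xy,h,psi,phi,al,flip,d=D):
    """TCP for pan axis over pan_xy, handle centre line at height h"""
    M=tool(psi,phi,al,flip)
    return np.array([*pan_xy,h])-d*Rz(psi)[:,0]+.019*M[:,2],quat(M)
E
python3 - <<'E'
from h import *
print("rim",rim,"tip",tip,np.linalg.norm((rim-tip)[:2]),np.degrees(PS))
fl=px2pt("top",[115+172/3.6,170+166/3.6],.055)[0]; print("floor",fl)
ph=np.radians([0,30,60,90,105,120])
res=[]
for s in (1,-1):
  for al0 in (0,-20,-40,-55):
    al=np.radians(al0)*s
    for flip in (0,1):
      p,q=tcp(rim[:2],.098,PS,0,al,flip); g=inverse_kinematics(p,q); p2,q2=tcp(rim[:2],.22,PS,0,al,flip); g2=inverse_kinematics(p2,q2)
      if g is None or g2 is None: continue
      for psd in range(-180,180,15):
        psi=np.radians(psd); off=.035*s*Rz(psi)[:2,1]
        Q=[inverse_kinematics(*tcp(TRAY[:2]+off,.20,psi,s*f,al,flip)) for f in ph]
        if any(x is None for x in Q): continue
        Q=np.array(Q); st=np.abs(np.diff(Q,axis=0)).max(); d0=np.abs(Q[0]-g2).max()
        res.append((d0+st,s,al0,flip,psd,st,d0))
res.sort()
for r in res[:25]: print(np.round(r,2))
print(len(res))
E
```

```text
rim [0.5357 0.162  0.112 ] tip [0.366  0.1738 0.098 ] 0.17011565836332948 -3.9631826903872645
floor [0.5369 0.1626 0.055 ]
[  1.1   -1.     0.     1.   -60.     0.46   0.64]
[  1.13  -1.     0.     1.   -45.     0.44   0.69]
[  1.17  -1.     0.     1.   -75.     0.53   0.64]
[1.24 1.   0.   0.   0.   0.47 0.77]
[  1.25   1.     0.     0.   -15.     0.6    0.65]
[  1.25  -1.   -20.     1.   -60.     0.65   0.6 ]
[  1.26  -1.   -20.     1.   -75.     0.53   0.73]
[  1.28   1.   -20.     0.   -30.     0.67   0.61]
[  1.31  -1.     0.     1.   -30.     0.57   0.74]
[  1.31   1.   -20.     0.   -15.     0.68   0.63]
[  1.32   1.     0.     0.   -30.     0.71   0.61]
[  1.35  -1.   -40.     1.   -30.     0.65   0.7 ]
[  1.37   1.     0.     0.   -45.     0.79   0.57]
[  1.38  -1.   -20.     1.   -45.     0.7    0.68]
[  1.38   1.   -20.     0.     0.     0.7    0.68]
[  1.39  -1.   -40.     1.   -15.     0.68   0.7 ]
[  1.39  -1.   -20.     1.   -15.     0.63   0.76]
[  1.42  -1.   -20.     1.   -30.     0.69   0.73]
[  1.47   1.   -20.     0.   -45.     0.86   0.61]
[  1.47  -1.   -40.     1.   -45.     0.81   0.67]
[ 1.51  1.    0.    0.   15.    0.43  1.08]
[  1.57   1.   -20.     0.    15.     0.67   0.91]
[  1.58   1.     0.     0.   -60.     1.03   0.55]
[  1.62  -1.   -40.     1.   -60.     1.04   0.58]
[  1.8   -1.   -40.     1.   -75.     1.31   0.49]
93
```

```bash
cat >> h.py <<'E'
AL=np.radians(-20)
E
python3 - <<'E'
from h import *
p,q=tcp(rim[:2],.098,PS,0,AL,0); M=tool(PS,0,AL,0)
print(p, get_time())
command_gripper(.7)
move_pose(p-.13*M[:,2],q); print(get_tcp_pos(),get_time())
T=wristT(); im=read_camera("wrist")[:,:,::-1].copy()
cv2.imwrite("pics/w0raw.png",im)
x=Rz(PS)[:,0]; L=[np.r_[rim[:2],.098]-d*x for d in (60,90,115,165) for d in [d/1000]]
for u in pt2px("wrist",L,T): cv2.circle(im,tuple(int(v) for v in u),3,(0,0,255),1)
a=np.linspace(0,6.28,25)
for u in pt2px("wrist",np.c_[rim[0]+.062*np.cos(a),rim[1]+.062*np.sin(a),a*0+.112],T): cv2.circle(im,tuple(int(v) for v in u),1,(0,255,255),-1)
cv2.imwrite("pics/w0.png",im)
E
```

```text
[0.4455 0.1617 0.0801] 0.1
[0.4488 0.2056 0.2023] 3.6333
```

View pics/w0.png

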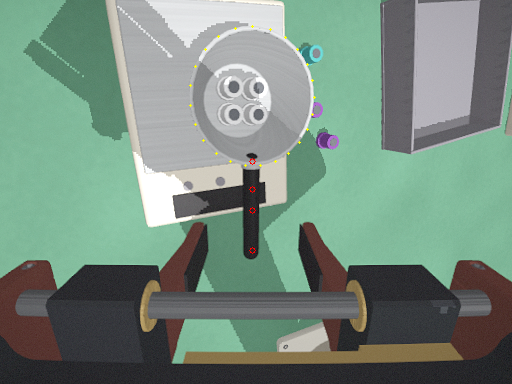

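The wrist view shows the predicted rim circle and handle points (column 252, rows 160-250) lying on the real pan, so the estimate holds. Next: grip and lift.

Run:
```python
from h import *
p,q=tcp(rim[:2],.098,PS,0,AL,0)
print(movel(p,v=.1,until_force=15)); print(get_tcp_pos(),p,get_ft_force())
command_gripper(0.0); print("w",get_grip_width()*88,get_finger_force(),get_ft_force())
movel(p+[0,0,.03],v=.05); wait(.3)
print(get_tcp_pos(),get_grip_width()*88,get_finger_force(),get_ft_force(),get_ft_torque(),get_time())
T=wristT(); im=read_camera("wrist")[:,:,::-1].copy()
a=np.linspace(0,6.28,25)
for u in pt2px("wrist",np.c_[rim[0]+.062*np.cos(a),rim[1]+.062*np.sin(a),a*0+.142],T): cv2.circle(im,tuple(int(v) for v in u),1,(0,255,255),-1)
s=read_camera("side")[:,:,::-1]
for u in pt2px("side",np.c_[rim[0]+.062*np.cos(a),rim[1]+.062*np.sin(a),a*0+.142]): cv2.circle((s:=s.copy()),tuple(int(v) for v in u),1,(0,255,255),-1)
cv2.imwrite("pics/lift.png",np.hstack([im[:,80:400],s[150:,80:].copy() if 0 else cv2.copyMakeBorder(s[200:,100:],0,200,0,0,cv2.BORDER_CONSTANT)]))
```

```text
False
[0.4459 0.1621 0.0806] [0.4455 0.1617 0.0801] [ 0.1977 -0.5607  0.5128]
w 17.32736172606652 29.995819330215454 [-0.4106  0.5296  0.0361]
[0.4452 0.1616 0.11  ] 17.352021708471117 29.991439282894135 [-1.7305  0.5797 -2.5991] [ 0.3663  0.3373 -0.1453] 6.9417
```

View pics/lift.png

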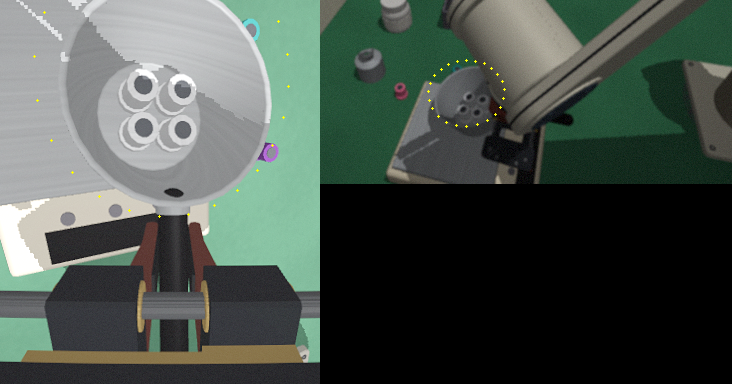

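The wrist view shows the rim about 25 mm lower than the lift should give. The pan pitched in the grip and its far base edge still rests on the plate, so closing sideways can't hold the moment. I'll put it back and look for a nearly horizontal grip from the right, with the pads above and below the handle, then pour by turning about the tool axis.

```bash
cat >> h.py <<'E'
def Ry(a): return R.from_euler('y',a).as_matrix()
def pose(grip,psi,th,ph,al,flip):
    """TCP pose: grip point, pan yaw psi, pitch th (nose down +), roll ph; grip roll al"""
    M=Rz(psi)@Ry(th)@Rx(ph+al)@np.diag([-1.,1,-1] if flip else [1.,-1,-1])
    return np.asarray(grip)+.019*M[:,2],quat(M)
def grip_of(xy,h,psi,d=D): return np.array([*xy,h])-d*Rz(psi)[:,0]
E
python3 - <<'E'
from h import *
p,q=tcp(rim[:2],.098,PS,0,AL,0)
f=get_ft_force(); movel(p+[0,0,-.001],v=.05); wait(.2); print(get_ft_force())
command_gripper(.7)
M=tool(PS,0,AL,0); movel(p-.13*M[:,2],v=.15); wait(.2)
T=wristT(); im=read_camera("wrist")[:,:,::-1].copy(); a=np.linspace(0,6.28,25)
for u in pt2px("wrist",np.c_[rim[0]+.062*np.cos(a),rim[1]+.062*np.sin(a),a*0+.112],T): cv2.circle(im,tuple(int(v) for v in u),1,(0,255,255),-1)
for d in (.06,.09,.165):
  for u in pt2px("wrist",np.r_[rim[:2],.098]-d*Rz(PS)[:,0],T): cv2.circle(im,tuple(int(v) for v in u),3,(0,0,255),1)
cv2.imwrite("pics/w1.png",im); print(get_time())
res=[]
for s,al0,ph0 in ((1,68,17),(1,60,22),(-1,60,25),(-1,55,25)):
  al=s*np.radians(al0); ph=s*np.radians(ph0)
  for flip in (0,1):
    for d in (.084,):
      g=grip_of(rim[:2],.098,PS,d)
      def ik(*a): return inverse_kinematics(*a)
      P0,q0=pose(g,PS,0,0,al,flip); back=R.from_quat([*q0[1:],q0[0]]).as_matrix()[:,2]
      A=[ik(P0,q0),ik(P0-.12*back,q0),ik(P0+[0,0,.15],q0),ik(*pose(g+[0,0,.15],PS,0,ph,al,flip))]
      print(s,al0,flip,[x is not None for x in A])
      if any(x is None for x in A): continue
      for psd in range(-180,180,10):
        psi=np.radians(psd); gg=TRAY-.03*Rz(psi)[:,0]+[0,0,.25]
        Q=[ik(*pose(gg,psi,np.radians(t),ph,al,flip)) for t in (0,30,60,90,115)]
        if any(x is None for x in Q): continue
        Q=np.array(Q); st=np.abs(np.diff(Q,axis=0)).max(); d0=np.abs(Q[0]-A[3]).max()
        res.append((d0+st,s,al0,flip,psd,st,d0))
res.sort()
for r in res[:25]: print(np.round(r,2))
E
```

```text
[-5.494  -3.8638  9.0009]
10.1167
1 68 0 [True, True, True, True]
1 68 1 [False, False, False, False]
1 60 0 [True, True, True, True]
1 60 1 [False, False, True, False]
-1 60 0 [False, False, False, False]
-1 60 1 [True, True, True, True]
-1 55 0 [False, False, False, False]
-1 55 1 [True, True, True, True]
[  1.09   1.    68.     0.   -60.     0.54   0.55]
[  1.09   1.    68.     0.   -30.     0.53   0.56]
[  1.1    1.    60.     0.   -60.     0.55   0.55]
[  1.11   1.    68.     0.   -40.     0.53   0.57]
[  1.11   1.    68.     0.   -50.     0.54   0.57]
[  1.11   1.    60.     0.   -40.     0.54   0.57]
[  1.11   1.    60.     0.   -50.     0.54   0.57]
[  1.17   1.    68.     0.   -70.     0.54   0.63]
[  1.18   1.    60.     0.   -70.     0.55   0.63]
[  1.38  -1.    55.     1.   -70.     0.53   0.86]
[  1.39  -1.    60.     1.   -70.     0.53   0.86]
[  1.43  -1.    55.     1.   -80.     0.52   0.91]
[  1.44  -1.    60.     1.   -80.     0.53   0.91]
[  1.44   1.    68.     0.   -80.     0.54   0.9 ]
[  1.46   1.    60.     0.   -80.     0.55   0.9 ]
[ 1.46  1.   60.    0.   30.    0.53  0.94]
[ 1.47  1.   68.    0.   30.    0.53  0.94]
[  1.47  -1.    55.     1.   -90.     0.51   0.96]
[  1.49  -1.    60.     1.   -90.     0.52   0.96]
[   1.51   -1.     55.      1.   -100.      0.49    1.02]
[   1.53   -1.     60.      1.   -100.      0.51    1.02]
[ 1.53  1.   60.    0.   40.    0.52  1.01]
[ 1.54  1.   68.    0.   40.    0.53  1.02]
[   1.55   -1.     55.      1.   -110.      0.47    1.07]
[   1.58   -1.     60.      1.   -110.      0.5     1.08]
```

View pics/w1.png

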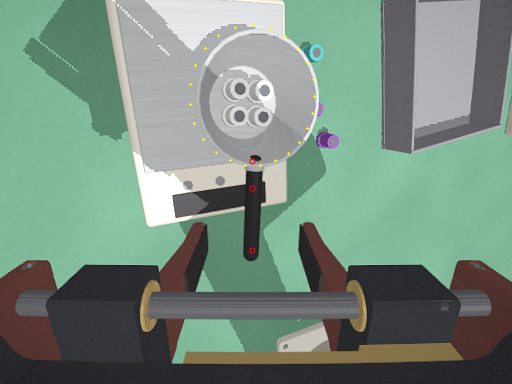

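The rim has shifted: its centre is now near (257.5,98.5) against a predicted (252,96.5), and the handle tip is at column 252. I'll correct for that and take the right-side grip.

```bash
cat >> h.py <<'E'
AL2=np.radians(68); D2=.087
E
python3 - <<'E'
from h import *
T=wristT()
n=px2pt("wrist",[[257.5,98.5],[252,96.5]],.112,T); t=px2pt("wrist",[[251.5,256],[251.5,252]],.098,T)
r2=rim+n[0]-n[1]; print("rim now",r2,"tip",t)
psi=np.arctan2(*(r2-t[0])[1::-1]); print(np.degrees(psi),np.linalg.norm((r2-t[0])[:2]))
open("pan.txt","w").write(f"{r2[0]} {r2[1]} {psi}")
g=grip_of(r2[:2],.098,psi,D2); P,q=pose(g,psi,0,0,AL2,0); z=R.from_quat([*q[1:],q[0]]).as_matrix()[:,2]
movel(get_tcp_pos()+np.array([0,0,.08]),v=.25)
command_gripper(.4)
move_pose(P-.12*z+[0,0,.12],q); movel(P-.12*z,v=.2); wait(.1)
print(get_tcp_pos(),P-.12*z,get_time(),get_joint_pos())
T=wristT(); im=read_camera("wrist")[:,:,::-1].copy()
for d in (.06,D2,.165):
  for u in pt2px("wrist",np.r_[r2[:2],.098]-d*Rz(psi)[:,0],T): cv2.circle(im,tuple(int(v) for v in u),3,(0,0,255),1)
s=read_camera("side")[:,:,::-1]
cv2.imwrite("pics/w2.png",np.hstack([cv2.resize(im,(400,300)),cv2.resize(s,(400,300))]))
E
```

```text
rim now [0.5337 0.1567 0.112 ] tip [[0.364  0.1748 0.098 ]
 [0.3693 0.1745 0.098 ]]
-6.100182045553458 0.1706635379924988
[0.4376 0.0728 0.1367] [0.4372 0.0728 0.1358] 13.6 [-0.5073  0.7194  2.0835  1.0715  1.335   0.3183]
```

View pics/w2.png

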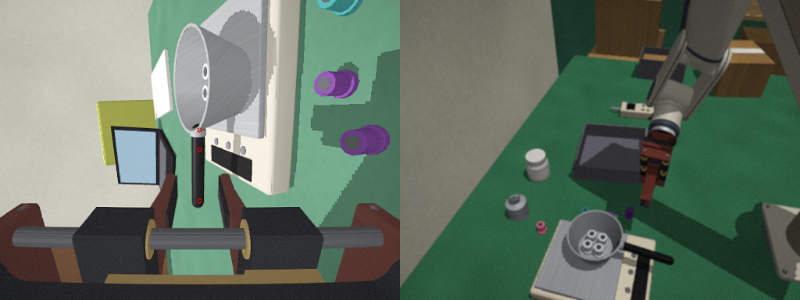

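The predicted handle points (200, 130-200 in the left half) sit on the handle, between the fingers, and the side view shows a clear approach. Gripping now.

Run:
```python
from h import *
x,y,psi=map(float,open("pan.txt").read().split())
g=grip_of([x,y],.098,psi,D2); P,q=pose(g,psi,0,0,AL2,0)
print(movel(P,v=.1,until_force=12)); print(get_tcp_pos()-P,get_ft_force())
command_gripper(0.0); print("w",get_grip_width()*88,get_finger_force(),get_ft_force(),get_ft_torque())
for dz in (.015,.05):
    movel(P+[0,0,dz],v=.05); wait(.2); print(get_tcp_pos()-P,get_ft_force(),get_ft_torque())
print(get_time())
T=wristT(); im=read_camera("wrist")[:,:,::-1].copy(); a=np.linspace(0,6.28,25)
for u in pt2px("wrist",np.c_[x+.062*np.cos(a),y+.062*np.sin(a),a*0+.162],T): cv2.circle(im,tuple(int(v) for v in u),1,(0,0,255),-1)
s=read_camera("side")[:,:,::-1].copy()
for u in pt2px("side",np.c_[x+.062*np.cos(a),y+.062*np.sin(a),a*0+.162]): cv2.circle(s,tuple(int(v) for v in u),1,(0,0,255),-1)
cv2.imwrite("pics/w3.png",np.hstack([cv2.resize(im,(400,300)),cv2.resize(s[150:350,100:367],(400,300))]))
```

```text
False
[ 0.0002 -0.0004  0.0001] [ 0.8984 -0.2925  0.0885]
w 17.497471614669422 30.003127455711365 [-0.598  -1.3758  4.1332] [ 0.204  -0.0064  0.0786]
[-0.0001  0.      0.0148] [ 0.0198  0.485  -3.8921] [-1.0287  0.4505 -0.0199]
[-0.0001  0.      0.0497] [ 0.9544 -0.0403 -5.0564] [-0.9778  0.4077  0.0258]
17.175
```

View pics/w3.png

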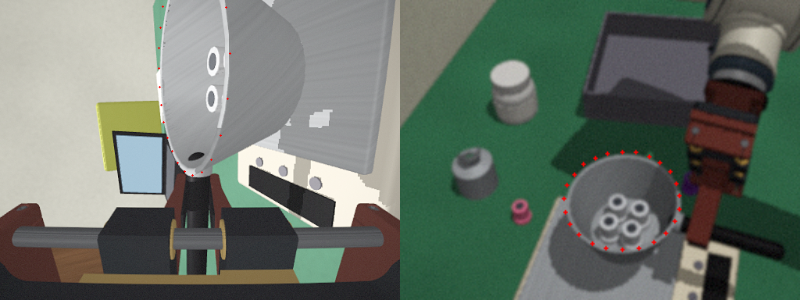

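Both views show the pan level: the predicted rim circle matches and all four bushings are inside. Carrying it to the tray to pour.

```bash
cat >> h.py <<'E'
PP=np.radians(-60); PH=np.radians(17)
def pour(deg,lip=.105,off=-.02):
    t=np.radians(deg); dl=.065+D2
    h=max(.25 if deg<50 else .2,lip+dl*np.sin(t)-.014*np.cos(t))
    ax=off-(dl*np.cos(t)+.014*np.sin(t)) if deg>=50 else off-(dl*np.cos(.87)+.011)
    return pose(TRAY+ax*Rz(PP)[:,0]+[0,0,h],PP,t,PH,AL2,0)
E
python3 - <<'E'
from h import *
x,y,psi=map(float,open("pan.txt").read().split())
g=grip_of([x,y],.25,psi,D2)
seq=[pour(d) for d in (0,25,50,65,80,95,110,120)]
for s in seq: assert inverse_kinematics(*s) is not None,s
print([s[0].round(3) for s in seq])
movel(pose(g,psi,0,0,AL2,0)[0],v=.12)
P,q=pose(g+[0,-.03,0],psi,0,PH,AL2,0); movel(P,q,v=.06)
P,q=seq[0]
movel(P,q,v=.13); print("at tray",get_time(),get_ft_force(),get_grip_width()*88)
try:
    for i,(P,q) in enumerate(seq[1:]):
        if i==0: move_pose(P,q)
        else: movel(P,q,v=.07)
        print(i,get_time(),get_ft_force())
except MotionError as e: print("ERR",e)
wait(.6); print(get_time(),get_ft_force(),get_grip_width()*88)
im=np.hstack([cv2.resize(read_camera(n)[:,:,::-1],(400,300)) for n in ("side","top")]); cv2.imwrite("pics/p.png",im)
E
```

```text
[array([ 0.518, -0.082,  0.248]), array([ 0.518, -0.082,  0.248]), array([ 0.518, -0.082,  0.211]), array([ 0.533, -0.109,  0.236]), array([ 0.551, -0.141,  0.252]), array([ 0.571, -0.175,  0.258]), array([ 0.591, -0.209,  0.253]), array([ 0.604, -0.231,  0.244])]
at tray 20.9583 [ 1.0416  0.1621 -3.0563] 17.237892473699873
0 21.4667 [-0.2977 -0.3416 -4.1977]
1 22.15 [ 0.2602 -0.2588 -4.5101]
2 22.8667 [ 0.2691  0.3718 -3.7356]
3 23.5833 [ 0.1893  0.005  -3.6496]
4 24.3 [ 0.0522 -0.6601 -3.7377]
5 25.0167 [ 0.6495  0.5739 -3.84  ]
6 25.55 [-0.5001  0.1437 -2.9833]
26.15 [-0.2551  0.7828 -4.16  ] 17.172687577225858
```

View pics/p.png

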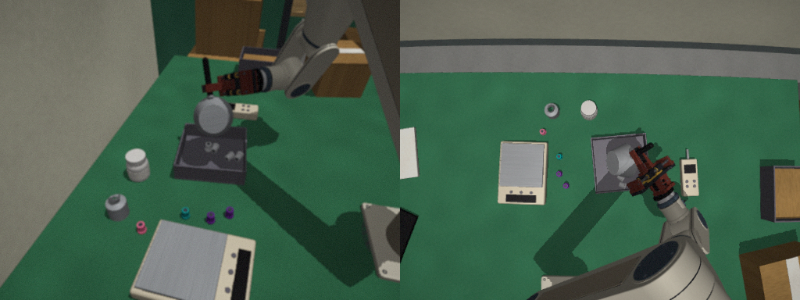

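The pan is tipped well past 90° and bushings show in the tray near (195-240,147-158) in the left half. I'll return above the scale, then check the tray count and the pan's attitude together.

```bash
cat >> h.py <<'E'
PL=(.545,.162); PSL=np.radians(-3.5)
E
python3 - <<'E'
from h import *
for d in (110,95,80,65,50): movel(*pour(d),v=.12)
move_pose(*pour(25)); move_pose(*pour(0))
movel(*pose(grip_of(PL,.24,PSL,D2)+[0,-.03,0],PSL,0,PH,AL2,0),v=.16)
movel(*pose(grip_of(PL,.20,PSL,D2),PSL,0,0,AL2,0),v=.1)
P,q=pose(grip_of(PL,.13,PSL,D2),PSL,0,0,AL2,0); movel(P,q,v=.12); wait(.2)
print(get_time(),get_ft_force(),get_ft_torque(),get_grip_width()*88,get_tcp_pos()-P)
a=np.linspace(0,6.28,25); C=np.c_[PL[0]+.062*np.cos(a),PL[1]+.062*np.sin(a),a*0+.144]
T=wristT(); out=[]
for n,T in (("wrist",T),("side",None),("top",None)):
    im=read_camera(n)[:,:,::-1].copy(); cv2.imwrite(f"pics/{n}_raw.png",im)
    if n!="top":
        for u in pt2px(n,C,T): cv2.circle(im,tuple(int(v) for v in u),1,(0,0,255),-1)
    out.append(im)
w=cv2.resize(out[0],(400,300)); s=cv2.resize(out[1][150:350,100:367],(400,300)); t=cv2.resize(out[2][160:260,235:335],(300,300),interpolation=cv2.INTER_CUBIC); t2=cv2.resize(out[2][160:260,110:210],(300,300),interpolation=cv2.INTER_CUBIC)
cv2.imwrite("pics/final.png",np.vstack([np.hstack([w,s]),np.hstack([t,t2,np.zeros((300,200,3),np.uint8)])]))
E
```

```text
32.8 [ 0.2215 -0.8166 -3.4756] [-0.8498  0.2409 -0.0385] 17.49367242704509 [ 0.0003 -0.0001  0.0006]
```

View pics/final.png

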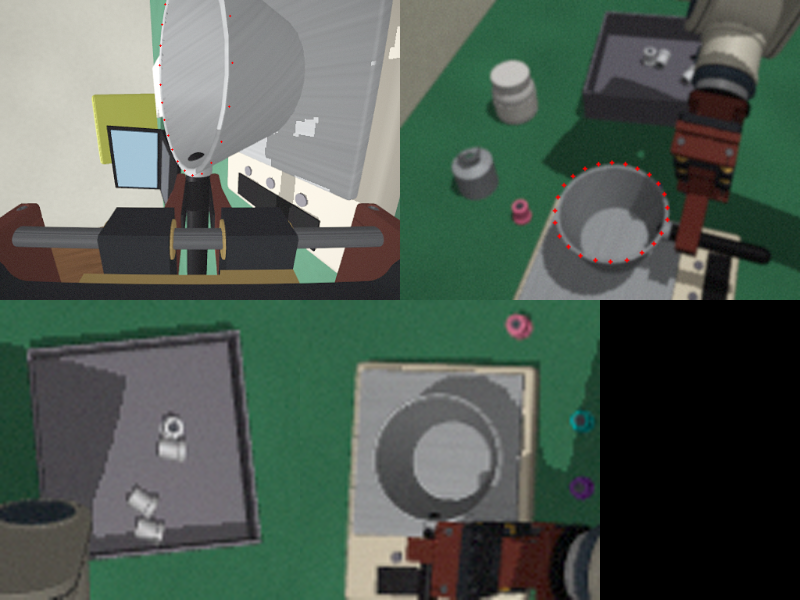

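All four bushings lie in the tray at (172,427), (172,450), (143,500) and (150,530) in the lower-left tile. The pan is empty and level above the plate, so I place it and let go.

Run:
```python
from h import *
P,q=pose(grip_of(PL,.098,PSL,D2),PSL,0,0,AL2,0)
movel(P+[0,0,.008],v=.08); f0=get_ft_force(); hit=movel(P+[0,0,-.003],v=.02,until_force=4); print(hit,get_tcp_pos()-P,f0,get_ft_force())
w=get_grip_width(); command_gripper(w+.12); wait(.3); print(get_ft_force(),get_finger_force())
z=R.from_quat([*q[1:],q[0]]).as_matrix()[:,2]; p=np.array(get_tcp_pos())
command_gripper(.4); movel(p-.12*z,v=.1); movel(p-.16*z+[0,-.12,.12],v=.25); wait(.3)
print(get_time())
im=read_camera("top"); cv2.imwrite("pics/end.png",im[:,:,::-1]); g=cv2.cvtColor(im,cv2.COLOR_RGB2GRAY)
k=4; c=cv2.resize(g[175:265,115:200],None,fx=k,fy=k,interpolation=cv2.INTER_CUBIC)
h=cv2.HoughCircles(c,cv2.HOUGH_GRADIENT,1,200,param1=80,param2=20,minRadius=74,maxRadius=90)
for X in h[0]: 
    u=[(X[0]+.5)/k-.5+115,(X[1]+.5)/k-.5+175]; print("rim",u,X[2]/k,px2pt("top",u,.112))
hb=cv2.HoughCircles(c,cv2.HOUGH_GRADIENT,1,200,param1=80,param2=15,minRadius=40,maxRadius=58)
for X in (hb[0] if hb is not None else []): 
    u=[(X[0]+.5)/k-.5+115,(X[1]+.5)/k-.5+175]; print("floor",u,X[2]/k,px2pt("top",u,.055))
x=g[262:280,145:170]; ys,xs=np.where(x<45); print("tip",xs.mean()+145 if len(xs) else None,ys.max()+262 if len(ys) else None)
# bystanders: image change against the start
i0=cv2.imread("pics/top0.png",0)
for n,(u,v) in dict(weight=(194,141),jar=(241,140),gauge=(371,226)).items(): print(n,cv2.absdiff(g,i0)[v-14:v+14,u-12:u+12].mean())
```

```text
True [-0.0003  0.0002  0.0003] [ 0.5834 -0.0513 -3.4824] [-0.4013  0.0339  3.1509]
[-0.3295 -0.0104 -0.788 ] 0.0
37.5333
rim [np.float32(157.75), np.float32(213.25)] 19.6 [[0.544  0.1633 0.112 ]]
floor [np.float32(163.0), np.float32(213.5)] 12.9 [[0.5449 0.1621 0.055 ]]
tip 154.21428571428572 272
weight 1.8779761904761905
jar 1.9791666666666667
gauge 34.583333333333336
```

Run:
```python
from h import *
im=read_camera("side")
i0=cv2.imread("pics/side0.png")
def cen(b): 
    h=cv2.cvtColor(b,cv2.COLOR_BGR2HSV)[125:160,262:340]; m=(cv2.inRange(h,(50,80,0),(95,255,255))==0); y,x=np.where(m); return x.mean()+262,y.mean()+125,m.sum()
print(cen(i0),cen(im[:,:,::-1].copy()))
def ct(b):
    h=cv2.cvtColor(b,cv2.COLOR_BGR2HSV)[195:255,345:395]; m=cv2.inRange(h,(12,25,60),(35,140,255))>0; y,x=np.where(m); return (x.mean()+345,y.mean()+195,m.sum()) if m.sum() else None
print([ct(cv2.imread(f"pics/{n}.png")) for n in ("top0","top_raw","end")])
```

```text
(np.float64(304.60536398467434), np.float64(141.48946360153258), np.int64(1044)) (np.float64(309.94056463595837), np.float64(139.7407132243685), np.int64(1346))
[(np.float64(369.63226571767495), np.float64(228.56346381969158), np.int64(843)), (np.float64(369.5971563981043), np.float64(228.4585308056872), np.int64(844)), (np.float64(368.39354838709676), np.float64(232.6247311827957), np.int64(930))]
```

```bash
python3 -c "
from station import *
print(get_time(),get_ft_force()); print(job_done())"
```

```text
37.6333 [-0.37882168  0.45414198  0.15934989]
the job is handed in; nothing more can be done
None
```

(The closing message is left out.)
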